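# Snap the hub cap onto a mower wheel and keep it pressed

### The job

Pick up the red hub cap, set it level over the steel spigot in the middle of the mower wheel lying on the bench, and press it straight down until it clicks past the spring balls; keep pressing after the click until the cap sits fully home on the hub. Finish while still holding the cap: the program ends with the gripper on it, pressing it firmly (about 10 N) against the hub, not letting go. Leave the larger blue cap, the roll of tape, the jar and the screwdriver where they are.

Things in the scene. Friction and masses are not known exactly. Their poses are not given: they have to be found in the camera images.
- red_cap: loose red plastic hub cap, about 40 g, open side down. Origin: centre of its open underside, z up. Round skirt 52 mm in diameter, 27 mm high, flat on top, with a round knob on it. Hollow: mouth 34 mm in diameter with a rounded inner lip 5 mm high, about 43 mm wide above it, 23.5 mm deep. Fully home, its origin lies at hub_face.
- red_cap_knob (a point): centre of the top of the red cap's knob, 51 mm above the cap's origin. The knob is 28 mm in diameter and 24 mm high; round its foot runs a flat shoulder 12 mm wide, 27 mm above the cap's origin
- wheel: mower wheel lying flat, fixed; black tyre 160 mm in diameter, 46 mm high, white rim. Origin: centre of its underside on the bench. White hub 64 mm in diameter, its flat face 52 mm above the bench; from it a steel spigot 31 mm in diameter stands 21 mm up, the upper 7 mm tapering to 18 mm.
- hub_face (a point): centre of the wheel's hub face, at the foot of the spigot, 52 mm above the bench; z up. The cap stops hard against this face
- spring_balls (a point): on the spigot's axis at the level of its four brass spring balls, 9.5 mm above the hub face. They stand out to 38 mm across and give way inward. The cap meets them with its origin about 13 mm above hub_face; resistance peaks at 14 to 20 N at about 10 mm, is gone at 6 mm (the click), then turns to a pull of up to 14 N onto the hub
- blue_cap: bystander: larger dark blue hub cap for another wheel, 66 mm in diameter, same height and knob; origin: centre of its underside. Red and blue may change places.
- electrical_tape: bystander: black roll of tape, 58 mm in diameter, 19 mm high; origin: centre of its underside
- jar_nuts: bystander: screw-top jar of nuts, 68 mm in diameter, 95 mm high; origin: centre of its underside
- screwdriver: bystander: screwdriver with yellow handle, 170 mm long, lying; origin: middle of its underside
Not all that is in view belongs to the job. Leave any brown or turquoise look-alike of the red_cap alone.

How it is judged:
On the way, in this order (a step that is already met when the one before it is completed fails the run):
1. the red cap is above the spigot, not yet snapped on (horizontal distance between red_cap and hub_face below 0.02 m and z of red_cap in the frame of hub_face above 0.009 m), for 0.1 s.
2. the red cap is snapped on, home on the hub, and pressed (horizontal distance between red_cap and hub_face below 0.004 m and z of red_cap in the frame of hub_face below 0.002 m and contact force between red_cap and wheel above 3 N), for 0.2 s.
At the end, for the whole second after the job is handed in: The red cap sits home on the hub: underside within 2 mm of the hub face, centred within 4 mm, level within 0.07 rad, at rest; the fingers still touch it (more than 2 N) and it is still pressed against the wheel with more than 3 N through the last second (all of step 2 and z of red_cap in the frame of hub_face above -0.004 m and angle between red_cap's own z axis and vertical below 0.07 rad and contact force between the fingers and red_cap above 2 N and linear speed of red_cap below 0.02 m/s); the arm keeps its last pose, push and grip.
It fails at once if the blue cap was moved more than 25 mm (distance of blue_cap from where it was at the start of the episode above 0.025 m).
It fails at once if the tape was moved more than 25 mm (distance of electrical_tape from where it was at the start of the episode above 0.025 m).
It fails at once if the jar was moved more than 25 mm (distance of jar_nuts from where it was at the start of the episode above 0.025 m).
It fails at once if the screwdriver was moved more than 25 mm (distance of screwdriver from where it was at the start of the episode above 0.025 m).
It also fails if it takes over 40 s, if anything falls off the work surface, if the arm or the gripper's body presses on something with over 40 N, if the wrist force passes 120 N, or if a joint passes its speed limit or range.

### The arm

A 6-joint arm with a two-finger parallel gripper is mounted at the origin on a cart in front of the work surface, level with it; the furniture and walls round the work are solid. World frame = base frame: x ahead of the robot, y to its left, z up, the work surface at z = 0. Lengths are in m, angles in rad, forces in N, time in s.
With the tool pointing down it reaches from about 0.375 to 0.9 m from the base axis. Payload 3.1 kg.
Tool frame: the origin (TCP) lies where the fingers leave the gripper's body, on its centre line; the fingertips stand 73 mm ahead of it and the grasp point (between the pads) lies 54 mm ahead of it; z points along the fingers, y is the line along which they close (so a half turn about z gives the same grasp; the last joint's range is limited). The gripper opens to 85 mm and grips with 20 to 120 N. Pads are 22 mm wide; open, the fingers measure 114 mm over their backs; the gripper's body (76 mm by 85 mm) begins 54 mm behind the grasp point. The pads swing forward as they close: fully open they stand 13 mm farther back than shut.
Start: joints at [1.101, 0.527, 1.433, -0, 1.181, -0.178], TCP at [0.179, 0.599, 0.304] pointing down, gripper open.
Joint ranges: [-3.08, 3.08], [-0.75, 2.2], [0.22, 2.44], [-1.43, 4.57], [0, 2.65], [-2.85, 2.85]. Speed limits (rad/s): [2.79, 2.79, 3.14, 3.14, 3.14, 3.14].

### API

Orientations are given as a unit quaternion [x, y, z, w].
In Python, from station import manip gives the robot as it stands.
- The arm moves only by the tool step_arm, never from a script. Its argument "moves" is one flat list of numbers, 5 for each row, row after row: the opening, from 0 (shut) to 1 (fully open), then the shift along the world's x, y, z scaled (see below), then the turn about the world's z scaled (see below). In form: [fingers, x, y, z, yaw, fingers, x, y, z, yaw, ...]. A call has 1 to 12 rows; each row is the pose to reach, as a shift and turn from the pose commanded when the call began, turning the shorter way round; what a row does not reach only later rows make up. The controller multiplies each number of a shift by 200 mm and each number of a turn by pi rad. A row lasts 1/8 s, in which the tool goes at most 62.5 mm and 10.7 degrees, less where a joint would pass 70% of its speed; a pose out of reach is approached as far as the arm can. A call with a number of a shift or a turn outside -1 to 1 is refused whole. A call with a gripper value outside its range is refused whole. The fingers move at their own pace and stop on an object; "grip_force" is the grip in N (left out, the last holds). Time passes only in rows, so rows that repeat a pose let the fingers close. It gives the time, the measured TCP pose, the force, the opening and the grip force at its end, in the units of the state.
- manip.sense(): the state, without advancing time (a new reading comes with each control period).
- manip.snapshot(name): name is "scene" or "top"; returns a dict with "color" (480x640x3 uint8, blue, green, red), "z_map" (480x640 float32, m along the optical axis (not along the pixel's ray), 0 where there is no reading), "fovy" (degrees; the focal length in pixels is half the picture's height over the tangent of half this angle, whatever the lens; pixels are square), "cx", "cy" (the principal point, pixels), "R" (3x3) and "t" (3): a world point X has camera coordinates R X + t. Camera axes: x right, y down, z forward; pixel columns grow to the right and rows downward; lengths in m; the calibration is good to about 2 mm. A picture is of the moment at which its call begins.
- manip.sign_off(): hands the job in; it is judged then, once.
The state is a dict: "t": time; "q": joint angles; "qd": joint speeds; "tau": joint torques, N m; "tcp_pos": TCP position; "tool_rot": TCP orientation; "force": force on the tool from outside, world axes, zero at the start; "ft_torque": the same for the moment, N m; "finger_gap": opening from 0.0 (shut) to 1.0 (fully open); "gripper_force": force on a finger pad.
Only numpy, scipy, OpenCV 4.12 (cv2) and the standard library are available. Lean on these libraries where they do the work, as an engineer would, in place of code of your own. Each camera call takes 0.05 s, during which the arm holds its last target. There are 200 camera calls.

## Working session

There is one attempt and no reset: what is moved stays moved. The work goes in short steps, Python scripts to look and compute and a tool call to move; the robot and the scene stay as the last step left them, time stands still between calls to the robot, and variables do not carry over. Pictures are saved under pics/ and viewed, at most 10 in all, crops included, and the job is handed in when it is done.

Besides the shell and the picture viewer there is one more tool, called after "Emit:" as name(argument=value, ...) on one line, values as JSON. step_arm: Moves the arm, as the interface text tells. Its arguments: {"type":"object","properties":{"moves":{"type":"array","items":{"type":"number"}},"grip_force":{"type":"number"}},"required":["moves"]}

```bash
mkdir -p pics
cat > h.py <<'E'
import numpy as np, cv2
from station import manip
def snap(n):
    s=manip.snapshot(n); s['f']=240/np.tan(np.radians(s['fovy'])/2); s['R']=np.array(s['R']); s['t']=np.array(s['t']); return s
def pts(s):
    v,u=np.mgrid[0:480,0:640]; z=s['z_map']
    c=np.stack([(u-s['cx'])/s['f']*z,(v-s['cy'])/s['f']*z,z],-1)
    return (c-s['t'])@s['R']
def ray(s,u,v,h):
    d=np.array([(u-s['cx'])/s['f'],(v-s['cy'])/s['f'],1])@s['R']; o=-s['t']@s['R']
    return o+d*(h-o[2])/d[2]
E
python3 - <<'E'
from h import *
for n in('scene','top'):
    s=snap(n); cv2.imwrite(f'pics/{n}0.png',s['color']); print(n,s['fovy'],-s['t']@s['R'],s['R'].round(3).tolist())
st=manip.sense(); print(st)
E
```

```text
scene 50.25802044985113 [-0.30190398 -0.51876032  0.71213299] [[0.501, -0.865, -0.013], [-0.472, -0.261, -0.842], [0.725, 0.428, -0.54]]
top 52.86780982946088 [ 0.47585799 -0.04246803  1.16404341] [[0.003, -1.0, -0.023], [-0.995, -0.001, -0.095], [0.095, 0.024, -0.995]]
{'t': 0.1, 'q': array([ 1.10147909e+00,  5.28352469e-01,  1.43378413e+00, -3.95006010e-07,
        1.18137293e+00, -1.78474895e-01]), 'qd': array([ 0.00252056, -0.00285757, -0.00279727, -0.00027296, -0.00065175,
       -0.0006035 ]), 'tau': array([-1.80527218e-04, -4.43309963e+01, -1.78586912e+01, -2.02330657e-04,
        3.84217667e-03, -5.60028951e-06]), 'tcp_pos': array([0.17895054, 0.59830938, 0.30304089]), 'tool_rot': array([ 1.44909026e-01,  9.89444519e-01, -9.08660725e-04, -3.04861958e-04]), 'force': array([-0.75131677, -0.44322538, -0.25625306]), 'ft_torque': array([-0.00807367,  0.04585848,  0.02404565]), 'gripper_force': 0.0, 'finger_gap': 0.9962174081634653}
```

View pics/scene0.png

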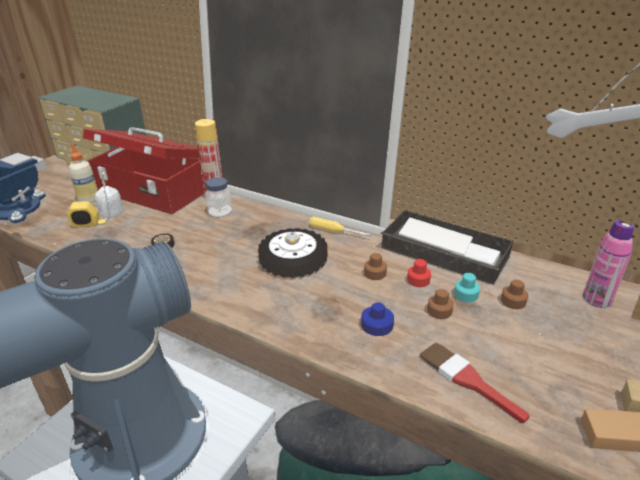

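View pics/top0.png

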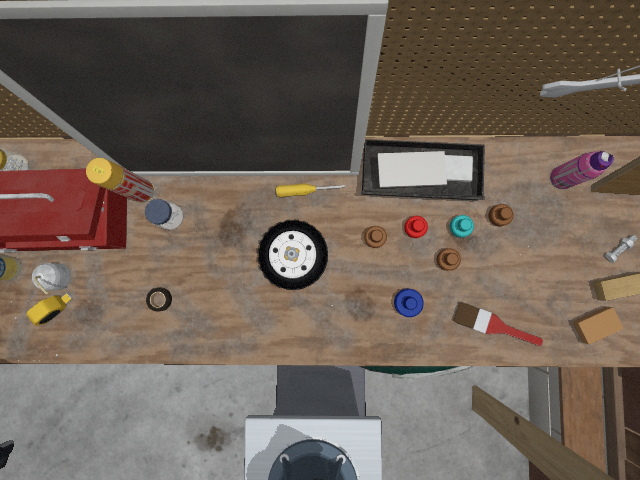

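The top view shows the red cap at about (416,226), with a brown cap at (375,237), a turquoise one at (461,226) and another brown at (448,259). The wheel is at (293,255) and the blue cap at (409,302). The arm is out of the way in this view.

```bash
cat > m.py <<'E'
from h import *
def circ(p,m,zlo,zhi):
    k=m&(p[...,2]>zlo)&(p[...,2]<zhi); q=p[k][:,:2].astype(np.float32)
    c,r=cv2.minEnclosingCircle(q); return np.round([*c,r],4),np.round(np.median(q,0),4),len(q),round(float(np.median(p[k][:,2])),4)
if __name__=='__main__':
  for n in('top','scene'):
    s=snap(n); p=pts(s); hsv=cv2.cvtColor(s['color'],cv2.COLOR_BGR2HSV); H,S,V=cv2.split(hsv)
    red=((H<6)|(H>174))&(S>180)&(V>90)
    win=np.zeros_like(red)
    if n=='top': win[200:250,395:438]=1
    else: win[255:290,400:438]=1
    red&=win
    print(n,'knob',circ(p,red,.045,.058),'shoulder',circ(p,red,.02,.034))
    w=np.zeros_like(red)
    if n=='top': w[210:300,250:335]=1
    else: w[222:280,250:335]=1
    for a,b in((.035,.049),(.049,.056),(.068,.078)): print('wheel',a,circ(p,w,a,b))
    o=np.zeros_like(red)
    if n=='top':
      for nm,(u,v) in dict(br1=(375,237),turq=(461,226),br2=(448,259),blue=(409,302)).items(): print(nm,ray(s,u,v,.051).round(3))
      m=(red*255).astype(np.uint8); print(cv2.minEnclosingCircle(np.argwhere(red)[:,::-1].astype(np.float32)))
E
python3 m.py
```

```text
top knob (array([ 0.6006, -0.244 ,  0.0147]), array([ 0.6004, -0.2434], dtype=float32), 118, 0.0511) shoulder (array([ 0.6007, -0.2436,  0.0262]), array([ 0.5979, -0.2383], dtype=float32), 247, 0.027)
wheel 0.035 (array([0.5337, 0.048 , 0.0826]), array([0.533 , 0.0464], dtype=float32), 3037, 0.0441)
wheel 0.049 (array([0.5296, 0.0468, 0.0692]), array([0.5327, 0.0453], dtype=float32), 495, 0.0516)
wheel 0.068 (array([0.5326, 0.0475, 0.0163]), array([0.5339, 0.0478], dtype=float32), 117, 0.0724)
br1 [ 0.572 -0.144  0.051]
turq [ 0.598 -0.342  0.051]
br2 [ 0.522 -0.311  0.051]
blue [ 0.424 -0.22   0.051]
((415.5434875488281, 226.5), 11.55439281463623)
scene knob (array([0., 0., 0.]), array([nan, nan], dtype=float32), 0, nan) shoulder (array([0., 0., 0.]), array([nan, nan], dtype=float32), 0, nan)
wheel 0.035 (array([0.5331, 0.0466, 0.0853]), array([0.5104, 0.0326], dtype=float32), 1763, 0.0436)
wheel 0.049 (array([0.5143, 0.0365, 0.0505]), array([0.5187, 0.0383], dtype=float32), 223, 0.0514)
wheel 0.068 (array([0.5295, 0.0467, 0.0156]), array([0.5275, 0.0465], dtype=float32), 58, 0.0712)
  return _methods._mean(a, axis=axis, dtype=dtype,
  ret = um.true_divide(
  ret = ret.dtype.type(ret / rcount)
```

Red cap at about (0.601, -0.244) and wheel at about (0.532, 0.047). I'm moving over the cap, high up.

Emit:
step_arm(moves=[0.7, 0.5, -1, 0, 0, 0.7, 0.5, -1, 0, 0, 0.7, 0.5, -1, 0, 0, 0.7, 0.5, -1, 0, 0, 0.7, 0.5, -1, 0, 0], grip_force=40)

```text
t: 0.82
tcp_pos: [0.2799, 0.3969, 0.3039]
tool_rot: [0.147, 0.989, -0.0, -0.0]
force: [0.5, 0.3, 0.1]
finger_gap: 0.704
gripper_force: 0.0
```

Emit:
step_arm(moves=[0.7, 0.5, -1, 0, 0, 0.7, 0.5, -1, 0, 0, 0.7, 0.5, -1, 0, 0, 0.7, 0.5, -1, 0, 0, 0.7, 0.5, -1, 0, 0])

```text
t: 1.45
tcp_pos: [0.3807, 0.198, 0.3041]
tool_rot: [0.147, 0.989, 0.0, 0.001]
force: [-0.3, 0.4, -0.9]
finger_gap: 0.698
gripper_force: 0.0
```

Emit:
step_arm(moves=[0.7, 0.5, -1, 0, 0, 0.7, 0.5, -1, 0, 0, 0.7, 0.5, -1, 0, 0, 0.7, 0.5, -1, 0, 0, 0.7, 0.5, -1, 0, 0])

```text
t: 2.08
tcp_pos: [0.481, -0.0017, 0.3039]
tool_rot: [0.146, 0.989, 0.0, 0.001]
force: [0.2, 1.3, -0.8]
finger_gap: 0.7
gripper_force: 0.0
```

Emit:
step_arm(moves=[0.7, 0.5, -1, 0, 0, 0.7, 0.5, -1, 0, 0, 0.7, 0.5, -1, 0, 0, 0.7, 0.5, -1, 0, 0, 0.7, 0.5, -1, 0, 0])

```text
t: 2.7
tcp_pos: [0.5806, -0.201, 0.3033]
tool_rot: [0.145, 0.989, 0.0, 0.0]
force: [0.0, 0.2, -0.4]
finger_gap: 0.7
gripper_force: 0.0
```

Emit:
step_arm(moves=[0.7, 0.105, -0.214, 0, 0, 0.7, 0.105, -0.214, -0.3, 0, 0.7, 0.105, -0.214, -0.6, 0, 0.7, 0.105, -0.214, -0.77, 0, 0.7, 0.105, -0.214, -0.77, 0, 0.7, 0.105, -0.214, -0.77, 0])

```text
t: 3.45
tcp_pos: [0.6012, -0.2426, 0.1514]
tool_rot: [0.144, 0.99, -0.0, 0.001]
force: [0.2, -0.3, 0.1]
finger_gap: 0.699
gripper_force: 0.0
```

Run:
```python
from h import *
a=snap('scene'); b=snap('top'); 
im=np.hstack([cv2.resize(a['color'][200:330,340:500],None,fx=2.4,fy=2.4),cv2.resize(b['color'][160:290,340:500],None,fx=2.4,fy=2.4)])
cv2.imwrite('pics/a1.png',im); print(manip.sense()['tcp_pos'])
```

```text
[ 0.60148541 -0.24369539  0.15239192]
```

View pics/a1.png

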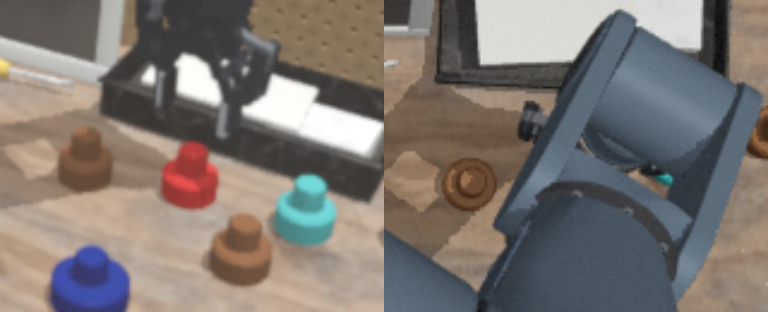

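The left crop (scene view) shows the open fingers straddling a spot just above the red cap, whose knob is at about (193,155) in the crop. The arm blocks the top view. I'll descend and grip the knob.

Emit:
step_arm(moves=[0.7, 0, 0, -0.12, 0, 0.7, 0, 0, -0.23, 0, 0.7, 0, 0, -0.23, 0, 0.5, 0, 0, -0.23, 0, 0.25, 0, 0, -0.23, 0, 0, 0, 0, -0.23, 0, 0, 0, 0, -0.23, 0, 0, 0, 0, -0.23, 0], grip_force=60)

```text
t: 4.55
tcp_pos: [0.6011, -0.2446, 0.1058]
tool_rot: [0.145, 0.989, -0.001, 0.001]
force: [-0.1, -0.5, 6.1]
finger_gap: 0.303
gripper_force: 58.8
```

Emit:
step_arm(moves=[0, 0, 0, 0.15, 0, 0, 0, 0, 0.35, 0, 0, 0, 0, 0.6, 0, 0, 0, 0, 0.6, 0, 0, 0, 0, 0.6, 0])

```text
t: 5.18
tcp_pos: [0.5997, -0.2438, 0.2237]
tool_rot: [0.145, 0.989, 0.0, -0.0]
force: [-0.9, 0.5, -1.1]
finger_gap: 0.3
gripper_force: 59.2
```

Run:
```python
from h import *
a=snap('scene'); st=manip.sense(); print(st['tcp_pos'],st['force'],st['finger_gap'])
cv2.imwrite('pics/a2.png',cv2.resize(a['color'][150:310,330:530],None,fx=3.5,fy=3.5))
p=pts(a);H,S,V=cv2.split(cv2.cvtColor(a['color'],cv2.COLOR_BGR2HSV))
m=((H<6)|(H>174))&(S>180)&(V>60); m[:,:380]=0;m[:,470:]=0;m[290:]=0;m[:180]=0
q=p[m]; print(len(q),q.min(0),q.max(0),np.median(q,0))
```

```text
[ 0.59931764 -0.24351287  0.22278514] [ 0.21450565 -0.26926055 -0.81365711] 0.301344133593166Traceback (most recent call last):
  File "<stdin>", line 6, in <module>
    return umr_minimum(a, axis, None, out, keepdims, initial, where)
ValueError: zero-size array to reduction operation minimum which has no identity
```

View pics/a2.png

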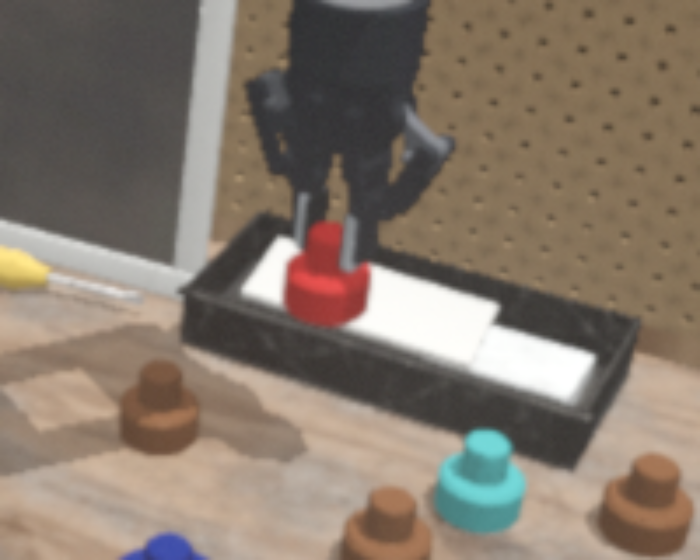

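Red cap held level at crop (327,280), with no look-alike disturbed. I'm carrying it over the spigot.

Emit:
step_arm(moves=[0, -0.17, 0.73, 0, 0, 0, -0.17, 0.73, 0, 0, 0, -0.17, 0.73, 0, 0, 0, -0.17, 0.73, 0, 0])

```text
t: 5.72
tcp_pos: [0.5653, -0.0964, 0.2228]
tool_rot: [0.143, 0.99, 0.0, -0.001]
force: [-0.2, -0.2, -0.8]
finger_gap: 0.302
gripper_force: 59.3
```

Emit:
step_arm(moves=[0, -0.17, 0.73, 0, 0, 0, -0.17, 0.73, 0, 0, 0, -0.17, 0.73, 0, 0, 0, -0.17, 0.73, 0, 0, 0, -0.17, 0.73, -0.1, 0, 0, -0.17, 0.73, -0.1, 0])

```text
t: 6.48
tcp_pos: [0.5327, 0.046, 0.2027]
tool_rot: [0.146, 0.989, -0.0, -0.001]
force: [-0.4, 0.8, -0.3]
finger_gap: 0.3
gripper_force: 59.3
```

Run:
```python
from h import *
a=snap('scene'); st=manip.sense(); print(st['tcp_pos'],st['force'],st['finger_gap'],st['q'])
cv2.imwrite('pics/a3.png',cv2.resize(a['color'][170:290,220:370],None,fx=4.5,fy=4.5))
p=pts(a);H,S,V=cv2.split(cv2.cvtColor(a['color'],cv2.COLOR_BGR2HSV))
m=((H<6)|(H>174))&(S>180)&(V>60); m[:,:240]=0;m[:,350:]=0;m[290:]=0;m[:150]=0
q=p[m]; print(len(q),np.percentile(q,[2,50,98],axis=0))
# skirt silhouette: columns at the skirt -> axis ray
v,u=np.nonzero(m); print(u.min(),u.max(),v.min(),v.max())
# predicted: cap origin under tcp; check pixel of spigot axis top & cap skirt
def pr(X): c=a['R']@X+a['t']; return c[:2]/c[2]*a['f']+[a['cx'],a['cy']]
t=st['tcp_pos']
for dz in(.1058,.0788): print('cap axis px',pr(t-[0,0,dz]))
print('spig',pr(np.array([.5325,.0475,.073])))
```

```text
[0.53295574 0.04613037 0.20334895] [1.03533348 0.11525041 0.10522521] 0.2982516544155307 [-1.22476751e-01  5.53234566e-01  1.75128740e+00 -6.21935232e-04
  8.37676867e-01 -1.39999667e+00]Traceback (most recent call last):
  File "<stdin>", line 6, in <module>
    return _quantile_unchecked(
        a, q, axis, out, overwrite_input, method, keepdims, weights)
    return _ureduce(a,
                    func=_quantile_ureduce_func,
    ...<5 lines>...
                    overwrite_input=overwrite_input,
                    method=method)
    r = func(a, **kwargs)
    result = _quantile(arr,
                       quantiles=q,
    ...<2 lines>...
                       out=out,
                       weights=wgt)
    slices_having_nans = np.isnan(arr[-1, ...])
                                  ~~~^^^^^^^^^
IndexError: index -1 is out of bounds for axis 0 with size 0
```

View pics/a3.png

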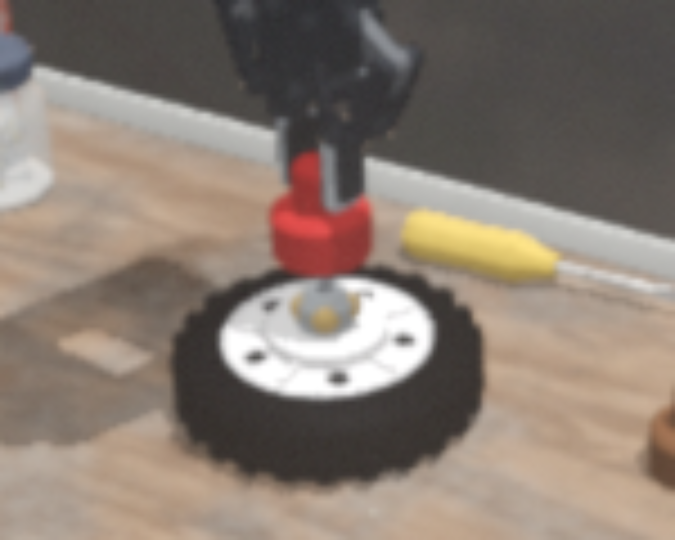

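The cap hangs level just above the spigot. In the crop the cap axis is near column 321 and the spigot near 325. I'll get the lateral offset as a number.

Run:
```python
from h import *
a=snap('scene'); st=manip.sense(); t=st['tcp_pos']
H,S,V=cv2.split(cv2.cvtColor(a['color'],cv2.COLOR_BGR2HSV)); w=np.zeros(H.shape,bool)
def pr(X): c=a['R']@X+a['t']; return c[:2]/c[2]*a['f']+[a['cx'],a['cy']]
w[195:236,270:320]=1; m=((H<10)|(H>170))&(S>120)&w
for r in range(204,234,2):
    c=np.flatnonzero(m[r]); 
    if len(c): print(r,c.min(),c.max(),(c.min()+c.max())/2)
hsv=np.dstack([H,S,V]); 
for r in range(232,248,2): print(r,hsv[r,280:306,1].tolist())
for z in(.1058,.0958,.0808): print('cap axis',pr(t-[0,0,z]))
for z in (.052,.0615,.073): print('spig',z,pr(np.array([.5325,.0475,z])))
```

```text
204 286 290 288.0
206 285 290 287.5
208 285 290 287.5
210 285 290 287.5
212 284 290 287.0
214 282 301 291.5
216 280 301 290.5
218 280 301 290.5
220 281 301 291.0
222 281 301 291.0
224 281 302 291.5
226 281 301 291.0
228 283 299 291.0
230 285 294 289.5
232 [34, 25, 23, 13, 8, 7, 2, 5, 3, 3, 3, 4, 8, 6, 6, 3, 0, 0, 1, 0, 1, 1, 2, 6, 7, 12]
234 [3, 1, 1, 1, 1, 4, 8, 1, 7, 10, 10, 10, 10, 11, 8, 9, 3, 8, 8, 3, 2, 1, 1, 0, 1, 1]
236 [3, 1, 1, 4, 17, 54, 63, 17, 8, 9, 11, 9, 9, 9, 8, 8, 2, 46, 82, 57, 6, 0, 1, 1, 0, 0]
238 [4, 1, 1, 4, 33, 85, 43, 0, 9, 5, 20, 51, 63, 45, 10, 6, 10, 12, 71, 60, 4, 0, 0, 0, 0, 0]
240 [0, 1, 1, 1, 8, 31, 39, 8, 11, 63, 98, 107, 106, 103, 86, 37, 4, 11, 32, 7, 1, 0, 0, 0, 0, 1]
242 [1, 1, 0, 1, 0, 1, 1, 5, 4, 48, 91, 104, 102, 102, 79, 28, 0, 3, 0, 1, 0, 0, 0, 0, 0, 1]
244 [1, 1, 1, 0, 1, 1, 1, 0, 0, 1, 6, 13, 16, 11, 3, 1, 0, 0, 0, 0, 0, 0, 0, 0, 0, 0]
246 [1, 0, 0, 0, 0, 0, 0, 0, 1, 0, 0, 0, 1, 0, 0, 0, 0, 0, 0, 0, 0, 0, 1, 1, 0, 1]
cap axis [291.80457209 224.06845856]
cap axis [291.62340614 220.34716322]
cap axis [291.34851137 214.70060211]
spig 0.052 [292.06222239 240.75440981]
spig 0.0615 [291.89483179 237.36480053]
spig 0.073 [291.6902754  233.22259504]
```

Emit:
step_arm(moves=[0, 0, 0, -0.05, 0, 0, 0, 0, -0.1, 0, 0, 0, 0, -0.12, 0, 0, 0, 0, -0.14, 0, 0, 0, 0, -0.14, 0, 0, 0, 0, -0.14, 0], grip_force=90)

```text
t: 7.32
tcp_pos: [0.5323, 0.048, 0.1761]
tool_rot: [0.145, 0.989, -0.0, 0.0]
force: [-0.3, -0.3, -0.1]
finger_gap: 0.286
gripper_force: 88.4
```

Emit:
step_arm(moves=[0, 0, 0, -0.01, 0, 0, 0, 0, -0.02, 0, 0, 0, 0, -0.03, 0, 0, 0, 0, -0.03, 0])

```text
t: 7.82
tcp_pos: [0.5335, 0.0475, 0.1708]
tool_rot: [0.145, 0.989, -0.0, 0.002]
force: [1.7, -1.2, 4.7]
finger_gap: 0.289
gripper_force: 89.7
```

Emit:
step_arm(moves=[0, 0, 0, -0.01, 0, 0, 0, 0, -0.015, 0, 0, 0, 0, -0.015, 0])

```text
t: 8.2
tcp_pos: [0.5339, 0.0475, 0.169]
tool_rot: [0.145, 0.989, -0.0, 0.003]
force: [0.4, -1.4, 12.1]
finger_gap: 0.291
gripper_force: 90.3
```

Emit:
step_arm(moves=[0, 0, 0, -0.01, 0, 0, 0, 0, -0.02, 0, 0, 0, 0, -0.025, 0, 0, 0, 0, -0.03, 0, 0, 0, 0, -0.03, 0])

```text
t: 8.82
tcp_pos: [0.5328, 0.0476, 0.1598]
tool_rot: [0.145, 0.989, -0.0, 0.001]
force: [4.0, -3.8, -10.1]
finger_gap: 0.292
gripper_force: 88.9
```

It clicked, and the spring is now pulling the cap down. I'll press it home gradually.

Emit:
step_arm(moves=[0, 0, 0, -0.01, 0, 0, 0, 0, -0.015, 0, 0, 0, 0, -0.02, 0, 0, 0, 0, -0.02, 0])

```text
t: 9.32
tcp_pos: [0.533, 0.0476, 0.158]
tool_rot: [0.145, 0.989, -0.0, 0.001]
force: [1.8, -4.0, 4.3]
finger_gap: 0.291
gripper_force: 90.2
```

Emit:
step_arm(moves=[0, 0.001, -0.002, -0.004, 0, 0, 0.001, -0.002, -0.006, 0, 0, 0.001, -0.002, -0.006, 0, 0, 0.001, -0.002, -0.006, 0])

```text
t: 9.82
tcp_pos: [0.5331, 0.0475, 0.1578]
tool_rot: [0.145, 0.989, 0.0, 0.001]
force: [1.6, -2.8, 13.3]
finger_gap: 0.286
gripper_force: 91.2
```

Run:
```python
from h import *
a=snap('scene'); st=manip.sense(); print(st['tcp_pos'],st['force'],st['ft_torque'],st['tool_rot'])
cv2.imwrite('pics/a4.png',cv2.resize(a['color'][170:290,220:370],None,fx=4.5,fy=4.5))
```

```text
[0.53303517 0.04753905 0.1577956 ] [ 1.40443019 -2.98657804 13.36619594] [-0.41850056 -0.18279907  0.0032521 ] [1.44830831e-01 9.89455449e-01 6.07135545e-05 1.39335310e-03]
```

View pics/a4.png

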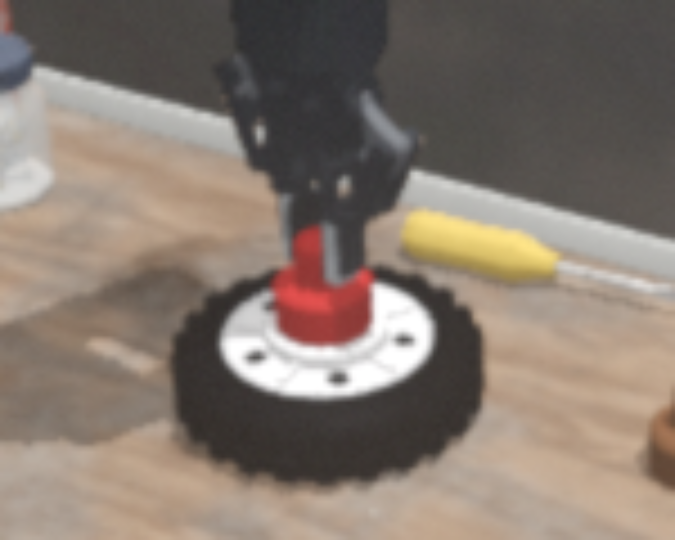

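The cap sits flat on the hub (crop 322,310). TCP height matches home, and raising the push from 4 N to 13 N moved it only 0.2 mm, so it's against a hard stop. Handing in.

```bash
python3 -c "
from station import manip
print(manip.sign_off())"
```

```text
the job is handed in; nothing more can be done
None
```

I snapped the red cap onto the hub and handed the job in with the gripper still holding it, pressing it against the hard stop with about 13 N rather than 10 N; the hand-in returned no verdict.

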